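Load the deck tray for a pipetting run

TASK

Load the black deck tray for the next pipetting run: put the reagent trough, the small PCR plate, the large bottle and the small bottle each into the aluminium nest whose pocket is made for its shape and size, sitting flat on the pocket floor, and let go. Lower each one in rather than dropping it, keep the bottles upright, and leave the tip box and the tube rack where they are.

Things in the scene. Friction and masses are not known exactly. Their poses are not given: they have to be found in the camera images.
- trough: Reagent trough: open-topped rectangular white plastic tray, 110 mm long (its y axis), 42 mm wide (its x axis), 36 mm high, walls 2.5 mm, about 35 g. Stands upright on the bench. Loose. Origin: centre of the underside; z up.
- pcr_plate: Small 24-well PCR plate: low white plastic block with 4 x 6 round wells in its top, 62 mm long (its y axis), 44 mm wide (its x axis), 21 mm high (solid to grip up to 19 mm), about 25 g; one corner is cut off, which does not matter here. Lies wells up on the bench. Loose. Origin: centre of the underside; z up.
- large_bottle: Large round white plastic bottle with grey screw cap, closed: body 46 mm in diameter and straight up to 37 mm, then a narrower shoulder (33 mm) and the cap (35 mm in diameter), 64 mm high in all, about 70 g. Stands upright on the bench. Loose. Origin: centre of the underside; z up.
- small_bottle: Small round white plastic bottle with grey screw cap, closed: body 28 mm in diameter and straight up to 31 mm, then a narrower shoulder (20 mm) and the cap (21 mm in diameter), 54 mm high in all, about 25 g. Stands upright on the bench. Loose. Origin: centre of the underside; z up.
- trough_nest: Nest for the trough: aluminium block 150 mm long (its y axis) by 82 mm wide (its x axis) with a long rectangular pocket, 126 mm (y) by 58 mm (x) at the floor, plain floor. Fixed to the black deck tray. Origin: centre of the underside; z up. The block is 14 mm high; the pocket is in its centre, 8 mm deep, so that its floor lies 6 mm above the origin, and its upper 5 mm flare outwards by 2.5 mm per side.
- plate_nest: Nest for the PCR plate: aluminium block 102 mm long (its y axis) by 84 mm wide (its x axis) with a short rectangular pocket, 78 mm (y) by 60 mm (x) at the floor, floor dotted with 4 x 6 small dark wells. Fixed to the black deck tray. Origin: centre of the underside; z up. The block is 14 mm high; the pocket is in its centre, 8 mm deep, so that its floor lies 6 mm above the origin, and its upper 5 mm flare outwards by 2.5 mm per side.
- large_bottle_nest: Nest for the large bottle: square aluminium block 88 mm a side with a round pocket 62 mm in diameter at the floor. Fixed to the black deck tray. Origin: centre of the underside; z up. The block is 14 mm high; the pocket is in its centre, 8 mm deep, so that its floor lies 6 mm above the origin, and its upper 5 mm flare outwards by 2.5 mm per side.
- small_bottle_nest: Nest for the small bottle: square aluminium block 64 mm a side with a round pocket 44 mm in diameter at the floor. Fixed to the black deck tray. Origin: centre of the underside; z up. The block is 14 mm high; the pocket is in its centre, 8 mm deep, so that its floor lies 6 mm above the origin, and its upper 5 mm flare outwards by 2.5 mm per side.
- tip_box: Bystander: closed box of pipette tips, grey base and clear lid, 82 mm (x) by 122 mm (y), 58 mm high, 0.22 kg, loose on the bench beyond the labware. Origin: centre of the underside.
- tube_rack: Bystander: white rack with clear microtubes, 62 mm (x) by 150 mm (y), 40 mm high, 0.2 kg, loose on the bench beyond the deck tray. Origin: centre of the underside.
Things that resemble listed ones, but are neither listed nor needed, are in the scene too. What is shaped like the small_bottle but yellow is not meant.

How it is judged:
At the end, for the whole second after the job is handed in: Each of the four items stands upright (within 0.06 rad) in its own nest, its centre within 12 mm of the nest's centre and its underside on the pocket floor (within 3 mm), released and at rest (horizontal distance between trough and trough_nest below 0.012 m and z of trough in the frame of trough_nest between 0.003 and 0.009 m and angle between each of trough, pcr_plate, large_bottle, small_bottle's own z axis and vertical below 0.06 rad and linear speed of each of trough, pcr_plate, large_bottle, small_bottle below 0.02 m/s and contact force between each of trough, pcr_plate, large_bottle, small_bottle and the fingers below 0.05 N and horizontal distance between pcr_plate and plate_nest below 0.012 m and z of pcr_plate in the frame of plate_nest between 0.003 and 0.009 m and horizontal distance between large_bottle and large_bottle_nest below 0.012 m and z of large_bottle in the frame of large_bottle_nest between 0.003 and 0.009 m and horizontal distance between small_bottle and small_bottle_nest below 0.012 m and z of small_bottle in the frame of small_bottle_nest between 0.003 and 0.009 m); the robot touches nothing.
It fails at once if a bottle is tipped over (angle between any of large_bottle, small_bottle's own z axis and vertical above 0.8 rad).
It fails at once if an item is dropped: it falls free more than 40 mm above the bench ((height (world z) of trough above 0.04 m and linear speed of trough above 0.3 m/s and contact force between trough and anything else below 0.05 N) or (height (world z) of pcr_plate above 0.04 m and linear speed of pcr_plate above 0.3 m/s and contact force between pcr_plate and anything else below 0.05 N) or (height (world z) of large_bottle above 0.04 m and linear speed of large_bottle above 0.3 m/s and contact force between large_bottle and anything else below 0.05 N) or (height (world z) of small_bottle above 0.04 m and linear speed of small_bottle above 0.3 m/s and contact force between small_bottle and anything else below 0.05 N)).
It fails at once if the tip box or the tube rack is pushed more than 20 mm (distance of any of tip_box, tube_rack from where it was at the start of the episode above 0.02 m).
It also fails if it takes over 120 s, if anything falls off the work surface, if the arm or the gripper's body presses on something with over 40 N, if the wrist force passes 120 N, or if a joint passes its speed limit or range.

ROBOT

A 6-joint arm with a two-finger parallel gripper is mounted at the origin on the work surface. World frame = base frame: x ahead of the robot, y to its left, z up, the work surface at z = 0. Lengths are in m, angles in rad, forces in N, time in s.
With the tool pointing down it reaches from about 0.35 to 0.85 m from the base axis. Payload 8.1 kg.
Tool frame: the origin (TCP) lies on the centre line of the jaws, within the pads' length; the fingertips stand robot.tips_ahead ahead of it and the grasp point (between the pads) lies 8 mm behind it (robot.tips_ahead is the distance from the TCP to the fingertips, in m); z points along the fingers, y is the direction in which the jaws open and shut (so a half turn about z gives the same grasp; the last joint's range is limited). The gripper opens to 93 mm and grips with 3 to 60 N. Pads are 15 mm wide; open, the fingers measure 128 mm over their backs; the gripper's body (75 mm by 188 mm) begins 65 mm behind the grasp point.
Start: joints at [-1.342, 0.13, 1.488, -0, 1.523, -0.085], TCP at [0.185, -0.571, 0.23] pointing down, gripper open.
Joint ranges: [-2.96, 2.96], [-0.89, 2.26], [0.02, 2.5], [-1.34, 4.48], [0, 2.73], [-2.66, 2.66]. Speed limits (rad/s): [2.39, 2.39, 2.79, 3.14, 3.14, 3.14].

INTERFACE

Orientations are given as a rotation vector (axis times angle).
In Python, from plant import monitor, eyes, job, robot gives the robot as it stands.
- The arm moves only by the tool servo_tool, never from a script. Its argument "plan" is a list that holds one entry, the list of rows, each a list of 7 numbers: the closure, from -1 (fully open) to 1 (shut), so that 0 is half open, then the shift along the world's x, y, z in mm, then the turn, a rotation vector about the world's x, y, z in rad. In form: [[[hand, dx, dy, dz, ax, ay, az], ...]]. A call has 1 to 12 rows; each row shifts and turns the commanded pose from where the row before left it; what a row does not reach is not made up. A row lasts 1/10 s, in which the tool goes at most 50 mm and 8.59 degrees, less where a joint would pass 70% of its speed; a pose out of reach is approached as far as the arm can. A call with a gripper value outside its range is refused whole. The fingers move at their own pace and stop on an object; "force" is the grip in N (left out, the last holds). Time passes only in rows, so rows that do not move let the fingers close. It gives the time, the measured TCP pose, the force and the opening at its end, in the units of the state.
- monitor.read_state(): the state, without advancing time (a new reading comes with each control period).
- eyes.read_camera(name): name is "scene" or "top"; returns the picture (400x640x3 uint8, red, green, blue); there is no depth.
- eyes.camera_info(name): a dict with "mtx" (3x3 intrinsics, pixels), "R" (3x3) and "t" (3): a world point X has camera coordinates R X + t. Camera axes: x right, y down, z forward; pixel columns grow to the right and rows downward; lengths in m; the calibration is good to about 2 mm. A picture is of the moment at which its call begins. camera_info takes no time and is no camera call.
- job.close_job(): hands the job in, once; it reports no verdict.
The state is a dict: "t": time; "q": joint angles; "dq": joint speeds; "joint_torque": joint torques, N m; "tool_pos": TCP position; "orientation": TCP orientation; "force": force on the tool from outside, world axes, zero at the start; "wrist_torque": the same for the moment, N m; "opening": finger opening in m.
Only numpy, scipy, OpenCV 4.12 (cv2) and the standard library are available. Lean on these libraries where they do the work, as an engineer would, in place of code of your own. Each camera call takes 0.05 s, during which the arm holds its last target. There are 200 camera calls.

## Working session

There is one attempt and no reset: what is moved stays moved. The work goes in short steps, Python scripts to look and compute and a tool call to move; the robot and the scene stay as the last step left them, time stands still between calls to the robot, and variables do not carry over. Pictures are saved under pics/ and viewed, about 12 in all and at most 16, crops included, and the job is handed in when it is done.

Besides the shell and the picture viewer there is one more tool, called after "Emit:" as name(argument=value, ...), one argument or row to a line, values as JSON. servo_tool: Moves the arm, as the interface text tells. Its arguments: {"type":"object","properties":{"plan":{"type":"array"},"force":{"type":"number"}},"required":["plan"]}

```bash
mkdir -p pics; python3 - <<'E'
from plant import monitor, eyes, robot
import cv2, numpy as np
print(monitor.read_state()); print(robot.tips_ahead)
for n in("scene","top"):
    im=eyes.read_camera(n); cv2.imwrite(f"pics/{n}0.png",im[:,:,::-1])
    c=eyes.camera_info(n); print(n,c, -np.array(c['R']).T@c['t'])
E
```

```text
{'t': 0.0, 'q': array([-1.34238180e+00,  1.31172434e-01,  1.48929445e+00,  2.47961573e-06,
        1.52301706e+00, -8.54307125e-02]), 'dq': array([-0.00258574, -0.00058907,  0.00082095,  0.00138531,  0.00087269,
       -0.00075746]), 'joint_torque': array([-2.72879843e-03, -5.59850657e+01, -4.91760170e+01,  7.66384718e-02,
        3.52250563e-02, -1.36724325e-04]), 'tool_pos': array([ 0.18510688, -0.57013696,  0.22857239]), 'orientation': array([-3.10112814e+00, -4.90671136e-01,  2.08203360e-04]), 'force': array([ 0.40423427, -0.47715426, -0.21996588]), 'wrist_torque': array([0.01345826, 0.01986763, 0.04141498]), 'opening': 0.09301645776519421}
0.011
scene {'mtx': array([[487.79307537,   0.        , 321.51475688],
       [  0.        , 487.79307537, 196.25824985],
       [  0.        ,   0.        ,   1.        ]]), 'R': array([[-0.19286274,  0.98113949, -0.0130105 ],
       [ 0.75120664,  0.13910851, -0.64524213],
       [-0.63126266, -0.13421673, -0.76386735]]), 't': array([ 0.12800469, -0.40903165,  1.32994949])} [1.17150208 0.1098108  0.75364594]
top {'mtx': array([[363.25190918,   0.        , 318.32239829],
       [  0.        , 363.25190918, 201.23934956],
       [  0.        ,   0.        ,   1.        ]]), 'R': array([[ 0.02337719, -0.99950453,  0.02107597],
       [-0.9869611 , -0.02643179, -0.1587739 ],
       [ 0.15925231, -0.01708948, -0.98708999]]), 't': array([-0.01353127,  0.58446914,  0.71477763])} [0.46333464 0.01413917 0.79863348]
```

View pics/scene0.png

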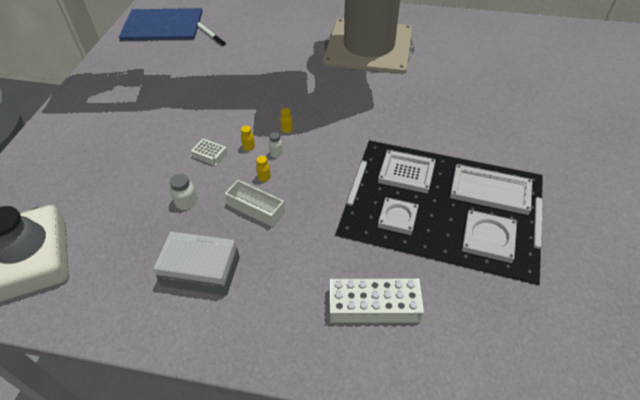

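View pics/top0.png

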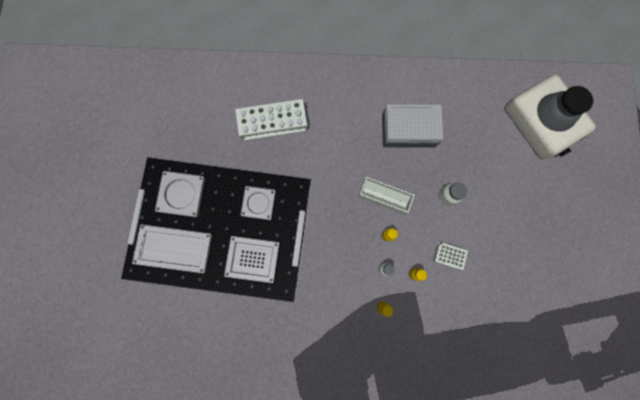

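The scene shows the deck tray with four nests: plate (scene 407,170), trough (492,188), small bottle (398,215) and large bottle (490,233). There are three yellow small bottles at scene (247,138), (263,168) and (286,120). The white one with a grey cap, at scene (275,145) and top (387,268), is the one meant. Next I'll segment both views and triangulate.

```bash
cat > h.py <<'E'
import cv2, numpy as np
from plant import monitor, eyes
def cam(n):
    c=eyes.camera_info(n); return np.array(c['mtx']),np.array(c['R']),np.array(c['t'])
def ray(n,p):
    K,R,t=cam(n); d=R.T@np.linalg.solve(K,[p[0],p[1],1]); return -R.T@t,d/np.linalg.norm(d)
def plane(n,p,z):
    o,d=ray(n,p); return o+d*(z-o[2])/d[2]
def tri(p,q): # top pixel, scene pixel
    a,u=ray("top",p); b,v=ray("scene",q)
    s=np.linalg.lstsq(np.c_[u,-v],b-a,rcond=None)[0]
    P,Q=a+s[0]*u,b+s[1]*v; return (P+Q)/2,np.linalg.norm(P-Q)
def proj(n,X):
    K,R,t=cam(n); x=K@(R@np.array(X)+t); return x[:2]/x[2]
E
python3 - <<'E'
from h import *
out=[]
for n,(x0,y0,x1,y1) in {"top":(110,150,490,330),"scene":(170,95,560,270)}.items():
    im=cv2.imread(f"pics/{n}0.png"); g=cv2.cvtColor(im,6)
    print(n,"bench",np.median(g[y0:y1,x0:x1]))
    m=(g>145).astype(np.uint8)
    k=5
    big=cv2.resize(im[y0:y1,x0:x1],None,fx=2,fy=2,interpolation=cv2.INTER_CUBIC)
    cs,_=cv2.findContours(m,cv2.RETR_EXTERNAL,cv2.CHAIN_APPROX_NONE)
    for c in cs:
        if cv2.contourArea(c)<30: continue
        (a,b),s,r=cv2.minAreaRect(c)
        if not(x0<a<x1 and y0<b<y1):continue
        M=cv2.moments(c)
        print(n,np.round([M['m10']/M['m00'],M['m01']/M['m00']],1),"rect",np.round([a,b],1),np.round(s,1),round(r,1),"corners",np.round(cv2.boxPoints(((a,b),s,r))).tolist())
        cv2.drawContours(big,[(c-[x0,y0])*2],-1,(0,0,255),1)
    out.append(cv2.resize(big,(780,390 if n=="top" else 350)))
# mean pixel values at probes
cv2.imwrite("pics/seg.png",cv2.resize(np.vstack(out),(780,600)) if 0 else np.vstack([cv2.resize(o,(780,300)) for o in out]))
E
```

```text
top bench 118.0
top [421.2 275. ] rect [421. 275.] [8. 8.] 90.0 corners [[417.0, 271.0], [425.0, 271.0], [425.0, 279.0], [417.0, 279.0]]
top [451.4 255.9] rect [451.5 255.8] [29.9 20.6] 17.4 corners [[434.0, 261.0], [440.0, 242.0], [469.0, 250.0], [463.0, 270.0]]
top [251.5 259.3] rect [251.3 259.2] [48.3 39.8] 7.6 corners [[225.0, 276.0], [230.0, 236.0], [278.0, 243.0], [273.0, 282.0]]
top [392.2 233.6] rect [392. 234.] [8. 8.] 90.0 corners [[388.0, 230.0], [396.0, 230.0], [396.0, 238.0], [388.0, 238.0]]
top [171.4 248.6] rect [171.3 248.5] [72.  38.7] 7.6 corners [[133.0, 263.0], [138.0, 225.0], [210.0, 234.0], [204.0, 272.0]]
top [298.2 238.7] rect [298.3 238.1] [ 4.7 54.7] 8.1 corners [[292.0, 265.0], [300.0, 211.0], [305.0, 211.0], [297.0, 266.0]]
top [135.  216.8] rect [135.1 216.4] [ 4.6 54.5] 11.9 corners [[127.0, 243.0], [138.0, 189.0], [143.0, 190.0], [132.0, 244.0]]
top [449.3 196.8] rect [450.3 197.3] [17.7  7.1] 45.0 corners [[442.0, 194.0], [447.0, 189.0], [459.0, 201.0], [454.0, 206.0]]
top [257.6 202.6] rect [257.6 202.6] [28.6 28.9] 9.5 corners [[241.0, 215.0], [246.
[... 1151 characters left out ...]
[450.0, 193.0], [457.0, 164.0], [536.0, 180.0], [529.0, 210.0]]
scene [356.4 182.1] rect [356.4 182. ] [ 5.5 43.9] 19.4 corners [[347.0, 202.0], [361.0, 160.0], [366.0, 162.0], [352.0, 204.0]]
scene [261.  158.4] rect [260.5 158.5] [7. 9.] 90.0 corners [[256.0, 155.0], [265.0, 155.0], [265.0, 162.0], [256.0, 162.0]]
scene [407.  168.9] rect [406.7 168.7] [50.8 29.5] 12.1 corners [[379.0, 178.0], [385.0, 149.0], [435.0, 160.0], [428.0, 188.0]]
scene [208.2 148.3] rect [208.3 148.4] [31.9 17.7] 21.3 corners [[190.0, 151.0], [197.0, 134.0], [226.0, 146.0], [220.0, 162.0]]
scene [245.4 127.8] rect [245.5 128. ] [6. 9.] 90.0 corners [[241.0, 125.0], [250.0, 125.0], [250.0, 131.0], [241.0, 131.0]]
```

View pics/seg.png

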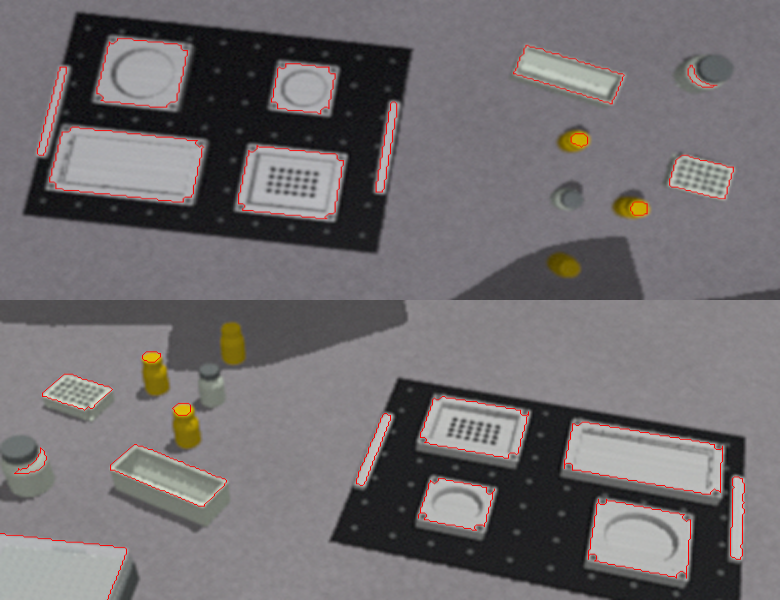

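The contours follow the top faces. The cap tops are at about top (458,191) and scene (180,180) for the large bottle, and top (388.6,268) and scene (275,136.5) for the small one. The small white bottle is confirmed in this crop: white body, grey cap, between the yellow ones. Now I'll turn these into positions.

```bash
python3 - <<'E'
from h import *
it={"trough":([387,194.2],[253.7,196.6],.036,(52.1,19.4,20.6)),"pcr":([451.5,255.8],[208.3,148.4],.021,(29.9,20.6,17.4)),
"Lb":([458.3,190.8],[180,180],.064,0),"Sb":([388.6,268],[275,136.5],.054,0),
"trN":([171.3,248.5],[493.1,186.7],.02,(72,38.7,7.6)),"plN":([251.3,259.2],[406.7,168.7],.02,(48.3,39.8,7.6)),"lbN":([178.9,193.6],[490.8,234.1],.02,(40.9,39.6,8.1)),"sbN":([257.6,202.6],[397.9,213.7],.02,(28.6,28.9,9.5))}
for k,(p,q,z,r) in it.items():
    X,e=tri(p,q); print(k,"tri",X.round(4),"gap",round(e,4),"top@z",plane("top",p,z)[:2].round(4),"sc@z",plane("scene",q,z)[:2].round(4),end=" ")
    if r:
        w,h,a=r;B=cv2.boxPoints((p,(w,h),a)); W=np.array([plane("top",b,z)[:2] for b in B])
        e1,e2=W[1]-W[0],W[2]-W[1]
        L=e1 if np.linalg.norm(e1)>np.linalg.norm(e2) else e2
        print("size",np.linalg.norm(e1).round(4),np.linalg.norm(e2).round(4),"long yaw deg",np.degrees(np.arctan2(L[1],L[0])).round(1))
    else: print()
for n,X in(("rackT",(273,115)),("tipT",(413,122)),("y1",(390.5,232)),("y2",(421,275)),("y3",(389,309))): print(n,plane("top",X,.05).round(3))
E
```

```text
trough tri [ 0.605  -0.1446  0.0384] gap 0.0013 top@z [ 0.6056 -0.1458] sc@z [ 0.6031 -0.1448] size 0.0428 0.1115 long yaw deg -109.6
pcr tri [ 0.4784 -0.2852  0.0215] gap 0.0015 top@z [ 0.4785 -0.2862] sc@z [ 0.4781 -0.2847] size 0.0444 0.0634 long yaw deg -106.1
Lb tri [ 0.6112 -0.2868  0.0646] gap 0.0027 top@z [ 0.6116 -0.2886] sc@z [ 0.6109 -0.2856] 
Sb tri [ 0.4501 -0.1425  0.0542] gap 0.0034 top@z [ 0.4504 -0.1443] sc@z [ 0.45   -0.1408] 
trN tri [0.4796 0.3101 0.0202] gap 0.0034 top@z [0.4797 0.3084] sc@z [0.4786 0.3119] size 0.0806 0.1532 long yaw deg -96.2
plN tri [0.4614 0.1391 0.0211] gap 0.0003 top@z [0.4614 0.1391] sc@z [0.4603 0.1392] size 0.0827 0.1028 long yaw deg -96.2
lbN tri [0.5977 0.3036 0.0193] gap 0.0019 top@z [0.5976 0.3023] sc@z [0.5979 0.3044] size 0.0865 0.0892 long yaw deg -96.7
sbN tri [0.5823 0.1321 0.021 ] gap 0.0007 top@z [0.5825 0.1319] sc@z [0.5814 0.1325] size 0.063 0.0623 long yaw deg -6.2
rackT [0.771 0.104 0.05 ]
tipT [ 0.764 -0.201  0.05 ]
y1 [ 0.524 -0.15   0.05 ]
y2 [ 0.438 -0.211  0.05 ]
y3 [ 0.37  -0.145  0.05 ]
```

Every size and height fits: nest tops are at z≈0.020, so the pocket floors are at z≈0.012. I'll move above the PCR plate first, with the jaws across its width (jaw yaw −16°).

Emit:
servo_tool(
  plan=[
    [[-0.3, 29.3, 28.5, 0, 0, 0, 0.0977], [-0.3, 29.3, 28.5, 0, 0, 0, 0.0977], [-0.3, 29.3, 28.5, 0, 0, 0, 0.0977], [-0.3, 29.3, 28.5, 0, 0, 0, 0.0977], [-0.3, 29.3, 28.5, 0, 0, 0, 0.0977], [-0.3, 29.3, 28.5, 0, 0, 0, 0.0977], [-0.3, 29.3, 28.5, 0, 0, 0, 0.0977], [-0.3, 29.3, 28.5, 0, 0, 0, 0.0977], [-0.3, 29.3, 28.5, 0, 0, 0, 0.0977], [-0.3, 29.3, 28.5, 0, 0, 0, 0.0977], [-0.3, 0, 0, 0, 0, 0, 0], [-0.3, 0, 0, 0, 0, 0, 0]],
  ],
  force=10,
)

```text
t: 1.3
tool_pos: [0.4784, -0.2849, 0.2291]
orientation: [-2.508, -1.891, 0.001]
force: [-0.4, -0.5, -0.4]
opening: 0.0603
```

Emit:
servo_tool(
  plan=[
    [[-0.3, 0, 0, -45, 0, 0, 0], [-0.3, 0, 0, -45, 0, 0, 0], [-0.3, 0, 0, -45, 0, 0, 0], [-0.3, 0, 0, -40, 0, 0, 0], [-0.3, 0, 0, -12, 0, 0, 0], [-0.3, 0, 0, -10, 0, 0, 0], [-0.3, 0, 0, -10, 0, 0, 0], [-0.3, 0, 0, 0, 0, 0, 0], [-0.3, 0, 0, 0, 0, 0, 0]],
  ],
)

```text
t: 2.2
tool_pos: [0.4792, -0.2865, 0.0241]
orientation: [2.508, 1.888, 0.001]
force: [0.0, 0.6, 1.3]
opening: 0.0604
```

Emit:
servo_tool(
  plan=[
    [[0.3, 0, 0, 0, 0, 0, 0], [0.3, 0, 0, 0, 0, 0, 0], [0.3, 0, 0, 0, 0, 0, 0], [0.3, 0, 0, 0, 0, 0, 0], [0.3, 0, 0, 0, 0, 0, 0], [0.3, 0, 0, 0, 0, 0, 0]],
  ],
)

```text
t: 2.8
tool_pos: [0.4788, -0.286, 0.0235]
orientation: [2.509, 1.889, 0.001]
force: [-0.5, 1.1, 5.5]
opening: 0.0437
```

Emit:
servo_tool(
  plan=[
    [[0.4, 0, 0, 5, 0, 0, 0], [0.4, 0, 0, 15, 0, 0, 0], [0.4, 0, 0, 30, 0, 0, 0], [0.4, 0, 0, 40, 0, 0, 0], [0.4, 0, 0, 30, 0, 0, 0], [0.4, 0, 0, 0, 0, 0, 0], [0.4, 0, 0, 0, 0, 0, 0]],
  ],
)

```text
t: 3.5
tool_pos: [0.4788, -0.2861, 0.1442]
orientation: [2.508, 1.888, 0.001]
force: [0.2, -0.0, -1.0]
opening: 0.0439
```

Emit:
servo_tool(
  plan=[
    [[0.4, -1.5, 10, 0, 0, 0, 0.0156], [0.4, -1.6, 30, 0, 0, 0, 0.0156], [0.4, -1.6, 45, 0, 0, 0, 0.0156], [0.4, -1.6, 45, 0, 0, 0, 0.0156], [0.4, -1.6, 45, 0, 0, 0, 0.0156], [0.4, -1.6, 45, 0, 0, 0, 0.0156], [0.4, -1.6, 45, 0, 0, 0, 0.0156], [0.4, -1.6, 45, 0, 0, 0, 0.0156], [0.4, -1.6, 45, 0, 0, 0, 0.0156], [0.4, -1.6, 45, 0, 0, 0, 0.0156], [0.4, -1.5, 25, 0, 0, 0, 0.0156], [0.4, 0, 0, 0, 0, 0, 0]],
  ],
)

```text
t: 4.7
tool_pos: [0.4586, 0.1424, 0.1408]
orientation: [-2.331, -2.102, 0.004]
force: [0.6, -0.9, -0.7]
opening: 0.0437
```

Emit:
servo_tool(
  plan=[
    [[0.4, 0, 0, -20, 0, 0, 0], [0.4, 0, 0, -35, 0, 0, 0], [0.4, 0, 0, -25, 0, 0, 0], [0.4, 0, 0, 0, 0, 0, 0], [0.4, 0, 0, 0, 0, 0, 0]],
  ],
)

```text
t: 5.2
tool_pos: [0.4597, 0.1386, 0.062]
orientation: [-2.338, -2.096, 0.004]
force: [-0.1, -1.1, 0.6]
opening: 0.0436
```

```bash
python3 - <<'E'
from h import *
print(monitor.read_state()['tool_pos'])
a=eyes.read_camera("scene")[110:270,330:560,::-1]; b=eyes.read_camera("top")[150:310,110:340,::-1]
cv2.imwrite("pics/p1.png",np.hstack([cv2.resize(i,None,fx=1.7,fy=1.7*1.5,interpolation=2) for i in(a,b)]))
E
```

```text
[0.45969819 0.13861039 0.06197804]
```

View pics/p1.png

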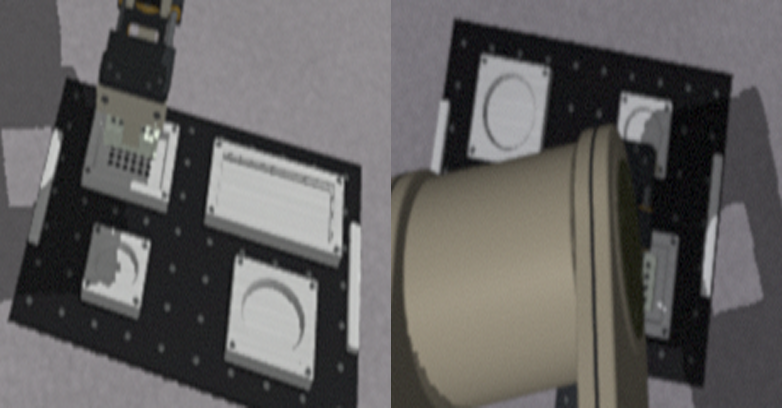

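The scene view is mostly blocked by the gripper, but the plate and tool sit over the plate nest. The measured TCP is within 2 mm of the nest centre, so I'll lower it.

Emit:
servo_tool(
  plan=[
    [[0.4, 1.7, 0.5, -8, 0, 0, 0], [0.4, 0, 0, -8, 0, 0, 0], [0.4, 0, 0, -4, 0, 0, 0], [0.4, 0, 0, -3, 0, 0, 0], [0.4, 0, 0, -2, 0, 0, 0], [0.4, 0, 0, 0, 0, 0, 0], [0.4, 0, 0, 0, 0, 0, 0]],
  ],
)

```text
t: 6.0
tool_pos: [0.4626, 0.1398, 0.0377]
orientation: [2.338, 2.098, 0.0]
force: [0.1, -1.1, 0.6]
opening: 0.0439
```

Emit:
servo_tool(
  plan=[
    [[0.4, 0, 0, -1, 0, 0, 0], [0.4, 0, 0, -1, 0, 0, 0], [0.4, 0, 0, 0, 0, 0, 0], [0.4, 0, 0, 0, 0, 0, 0]],
  ],
)

```text
t: 6.4
tool_pos: [0.4625, 0.1398, 0.0356]
orientation: [2.339, 2.098, -0.0]
force: [-0.1, -0.0, 0.5]
opening: 0.0439
```

Emit:
servo_tool(
  plan=[
    [[0.4, 0, 0, -1, 0, 0, 0], [0.4, 0, 0, -0.5, 0, 0, 0], [0.4, 0, 0, 0, 0, 0, 0], [0.4, 0, 0, 0, 0, 0, 0]],
  ],
)

```text
t: 6.8
tool_pos: [0.4627, 0.1399, 0.0352]
orientation: [2.338, 2.098, 0.0]
force: [-5.5, -0.5, 11.5]
opening: 0.044
```

The contact is at the expected floor height, so I'll release and rise.

Emit:
servo_tool(
  plan=[
    [[-0.2, 0, 0, 0.5, 0, 0, 0], [-0.3, 0, 0, 0, 0, 0, 0], [-0.3, 0, 0, 0, 0, 0, 0], [-0.3, 0, 0, 0, 0, 0, 0], [-0.3, 0, 0, 8, 0, 0, 0], [-0.3, 0, 0, 20, 0, 0, 0], [-0.3, 0, 0, 40, 0, 0, 0], [-0.3, 0, 0, 45, 0, 0, 0], [-0.3, 0, 0, 0, 0, 0, 0]],
  ],
)

```text
t: 7.7
tool_pos: [0.4668, 0.1407, 0.1554]
orientation: [2.334, 2.094, 0.016]
force: [0.5, -0.4, 0.7]
opening: 0.0599
```

Emit:
servo_tool(
  plan=[
    [[-0.2, -1.5, -20, 0, 0, 0, -0.068], [-0.2, -1.5, -35, 0, 0, 0, -0.068], [-0.2, -1.5, -35, 0, 0, 0, -0.068], [-0.2, -1.5, -35, 0, 0, 0, -0.068], [-0.2, -1.5, -35, 0, 0, 0, -0.068], [-0.2, -1.5, -35, 0, 0, 0, -0.068], [-0.2, -1.5, -35, 0, 0, 0, -0.068], [-0.2, -1.5, -30, 0, 0, 0, -0.068], [-0.2, 0, -15, 0, 0, 0, -0.068], [-0.2, 0, -7.5, 0, 0, 0, -0.068], [-0.2, 0, 0, 0, 0, 0, 0], [-0.2, 0, 0, 0, 0, 0, 0]],
  ],
)

```text
t: 8.9
tool_pos: [0.4505, -0.1425, 0.1477]
orientation: [-2.903, -1.2, -0.0]
force: [-0.0, -0.4, -0.3]
opening: 0.0556
```

```bash
python3 - <<'E'
from h import *
print(monitor.read_state()['tool_pos'],proj("scene",(.4614,.1391,.033)))
a=eyes.read_camera("scene")[90:270,170:560,::-1]; 
cv2.imwrite("pics/p2.png",cv2.resize(a,None,fx=2,fy=2,interpolation=2))
E
```

```text
[ 0.45047744 -0.14253811  0.14769469] [407.35595244 164.6961554 ]
```

View pics/p2.png

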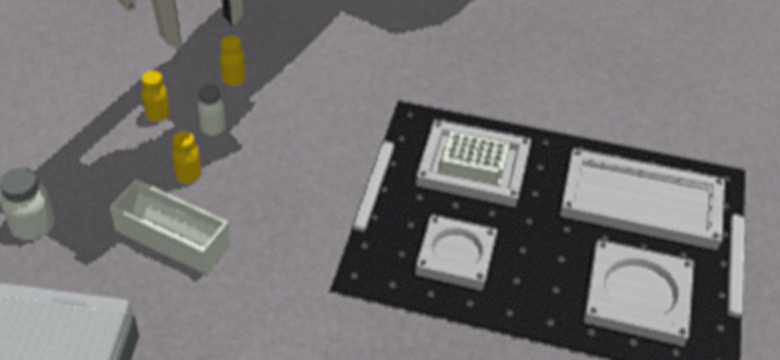

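The PCR plate sits squarely in its nest: its top centre is at about scene (408,166), against (407,165) expected. Now the white small bottle.

Emit:
servo_tool(
  plan=[
    [[-0.2, 0, 0, -30, 0, 0, 0], [-0.2, 0, 0, -35, 0, 0, 0], [-0.2, 0, 0, -25, 0, 0, 0], [-0.2, 0, 0, -15, 0, 0, 0], [-0.2, 0, 0, -10, 0, 0, 0], [-0.2, 0, 0, -8.5, 0, 0, 0], [-0.2, 0, 0, 0, 0, 0, 0], [-0.2, 0, 0, 0, 0, 0, 0]],
  ],
)

```text
t: 9.75
tool_pos: [0.451, -0.1427, 0.0248]
orientation: [2.903, 1.198, 0.001]
force: [0.0, -0.4, 1.2]
opening: 0.056
```

Emit:
servo_tool(
  plan=[
    [[0, 0, 0, 0, 0, 0, 0], [0.15, 0, 0, 0, 0, 0, 0], [0.25, 0, 0, 0, 0, 0, 0], [0.35, 0, 0, 0, 0, 0, 0], [0.45, 0, 0, 0, 0, 0, 0], [0.6, 0, 0, 0, 0, 0, 0], [0.6, 0, 0, 0, 0, 0, 0], [0.6, 0, 0, 0, 0, 0, 0], [0.6, 0, 0, 0, 0, 0, 0]],
  ],
)

```text
t: 10.65
tool_pos: [0.4506, -0.1427, 0.0243]
orientation: [2.904, 1.198, 0.0]
force: [-0.7, -0.2, 3.0]
opening: 0.0278
```

Emit:
servo_tool(
  plan=[
    [[0.6, 0, 0, 5, 0, 0, 0], [0.6, 0, 0, 15, 0, 0, 0], [0.6, 0, 0, 30, 0, 0, 0], [0.6, 0, 0, 40, 0, 0, 0], [0.6, 0, 0, 30, 0, 0, 0], [0.6, 0, 0, 0, 0, 0, 0], [0.6, 0, 0, 0, 0, 0, 0]],
  ],
)

```text
t: 11.35
tool_pos: [0.451, -0.1429, 0.1449]
orientation: [2.903, 1.197, 0.002]
force: [0.2, 0.4, -1.3]
opening: 0.0275
```

Emit:
servo_tool(
  plan=[
    [[0.6, 5, 10, 0, 0, 0, 0.068], [0.6, 12, 25, 0, 0, 0, 0.068], [0.6, 16, 34, 0, 0, 0, 0.068], [0.6, 17, 36, 0, 0, 0, 0.068], [0.6, 17, 36, 0, 0, 0, 0.068], [0.6, 17, 36, 0, 0, 0, 0.068], [0.6, 17, 36, 0, 0, 0, 0.068], [0.6, 15, 30, 0, 0, 0, 0.068], [0.6, 10, 22, 0, 0, 0, 0.068], [0.6, 5.5, 10, 0, 0, 0, 0.068], [0.6, 0, 0, 0, 0, 0, 0], [0.6, 0, 0, 0, 0, 0, 0]],
  ],
)

```text
t: 12.55
tool_pos: [0.5808, 0.1319, 0.1423]
orientation: [-2.339, -2.095, 0.004]
force: [0.0, -0.3, -0.6]
opening: 0.0279
```

Emit:
servo_tool(
  plan=[
    [[0.6, 0, 0, -20, 0, 0, 0], [0.6, 0, 0, -30, 0, 0, 0], [0.6, 0, 0, -25, 0, 0, 0], [0.6, 0, 0, -15, 0, 0, 0], [0.6, 0, 0, 0, 0, 0, 0], [0.6, 0, 0, 0, 0, 0, 0], [0.6, 0, 0, 0, 0, 0, 0]],
  ],
)

```text
t: 13.25
tool_pos: [0.5833, 0.1322, 0.0559]
orientation: [2.338, 2.096, 0.003]
force: [-0.4, -0.5, -0.1]
opening: 0.0278
```

Emit:
servo_tool(
  plan=[
    [[0.6, -1, 0, -8, 0, 0, 0], [0.6, 0, 0, -6, 0, 0, 0], [0.6, 0, 0, -3, 0, 0, 0], [0.6, 0, 0, -2, 0, 0, 0], [0.6, 0, 0, -1, 0, 0, 0], [0.6, 0, 0, 0, 0, 0, 0], [0.6, 0, 0, 0, 0, 0, 0]],
  ],
)

```text
t: 13.95
tool_pos: [0.5807, 0.1325, 0.0351]
orientation: [-2.338, -2.098, 0.001]
force: [-7.6, -0.0, 11.6]
opening: 0.0276
```

Emit:
servo_tool(
  plan=[
    [[0.5, 0, 0, 0.5, 0, 0, 0], [0.2, 0, 0, 0, 0, 0, 0], [-0.1, 0, 0, 0, 0, 0, 0], [-0.1, 0, 0, 0, 0, 0, 0], [-0.1, 0, 0, 0, 0, 0, 0], [-0.1, 0, 0, 10, 0, 0, 0], [-0.1, 0, 0, 25, 0, 0, 0], [-0.1, 0, 0, 40, 0, 0, 0], [-0.3, 0, 0, 40, 0, 0, 0], [-0.3, 0, 0, 0, 0, 0, 0], [-0.3, 0, 0, 0, 0, 0, 0]],
  ],
)

```text
t: 15.05
tool_pos: [0.5823, 0.1325, 0.1519]
orientation: [2.337, 2.096, 0.005]
force: [0.8, -0.3, -0.3]
opening: 0.06
```

Emit:
servo_tool(
  plan=[
    [[-0.3, 2, -15, 0, 0, 0, -0.0234], [-0.3, 2, -30, 0, 0, 0, -0.0234], [-0.3, 3, -38, 0, 0, 0, -0.0234], [-0.3, 3, -38, 0, 0, 0, -0.0234], [-0.3, 3, -38, 0, 0, 0, -0.0234], [-0.3, 3, -38, 0, 0, 0, -0.0234], [-0.3, 3, -35, 0, 0, 0, -0.0234], [-0.3, 2, -25, 0, 0, 0, -0.0234], [-0.3, 2, -15, 0, 0, 0, -0.0234], [-0.3, 0, -5.3, 0, 0, 0, -0.0234], [-0.3, 0, 0, 0, 0, 0, 0], [-0.3, 0, 0, 0, 0, 0, 0]],
  ],
)

```text
t: 16.25
tool_pos: [0.6038, -0.144, 0.1492]
orientation: [-2.566, -1.811, 0.0]
force: [-0.1, -0.6, 0.6]
opening: 0.0601
```

```bash
python3 - <<'E'
from h import *
print(monitor.read_state()['tool_pos'],proj("scene",(.5823,.1321,.066)),proj("scene",(.605,-.145,.036)))
a=eyes.read_camera("scene")[90:270,170:560,::-1]; 
cv2.imwrite("pics/p3.png",cv2.resize(a,None,fx=2,fy=2,interpolation=2))
E
```

```text
[ 0.6037968  -0.14395457  0.14920825] [400.31190014 198.54182233] [253.32171071 197.32149696]
```

View pics/p3.png

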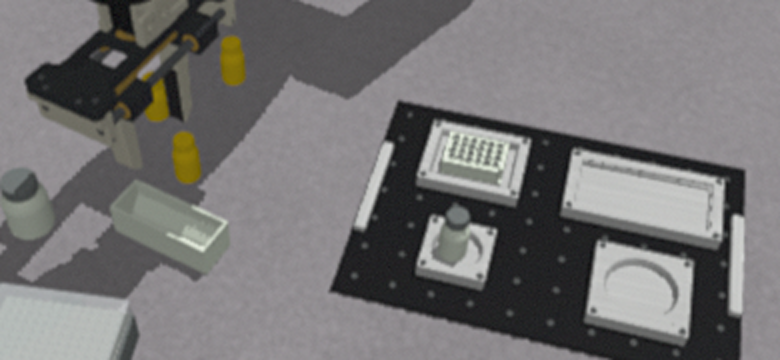

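The small bottle stands upright in its nest. Its cap top is at about scene (399,197), against (400,198.5) expected. Next is the trough.

Emit:
servo_tool(
  plan=[
    [[-0.3, 1, -0.5, -30, 0, 0, 0], [-0.3, 0, 0, -35, 0, 0, 0], [-0.3, 0, 0, -25, 0, 0, 0], [-0.3, 0, 0, -15, 0, 0, 0], [-0.3, 0, 0, -10, 0, 0, 0], [-0.3, 0, 0, -9, 0, 0, 0], [-0.3, 0, 0, 0, 0, 0, 0], [-0.3, 0, 0, 0, 0, 0, 0]],
  ],
)

```text
t: 17.1
tool_pos: [0.6057, -0.1456, 0.0266]
orientation: [2.566, 1.81, 0.001]
force: [-0.6, 0.7, 0.3]
opening: 0.0603
```

Emit:
servo_tool(
  plan=[
    [[-0.1, 0, 0, 0, 0, 0, 0], [0, 0, 0, 0, 0, 0, 0], [0.1, 0, 0, 0, 0, 0, 0], [0.2, 0, 0, 0, 0, 0, 0], [0.3, 0, 0, 0, 0, 0, 0], [0.4, 0, 0, 0, 0, 0, 0], [0.4, 0, 0, 0, 0, 0, 0], [0.4, 0, 0, 0, 0, 0, 0]],
  ],
)

```text
t: 17.9
tool_pos: [0.6054, -0.1457, 0.0262]
orientation: [2.567, 1.81, 0.001]
force: [-2.2, 0.2, 5.4]
opening: 0.0421
```

Emit:
servo_tool(
  plan=[
    [[0.4, 0, 0, 5, 0, 0, 0], [0.4, 0, 0, 15, 0, 0, 0], [0.4, 0, 0, 30, 0, 0, 0], [0.4, 0, 0, 40, 0, 0, 0], [0.4, 0, 0, 35, 0, 0, 0], [0.4, 0, 0, 0, 0, 0, 0], [0.4, 0, 0, 0, 0, 0, 0]],
  ],
)

```text
t: 18.6
tool_pos: [0.606, -0.1458, 0.1528]
orientation: [2.565, 1.809, 0.003]
force: [0.0, 0.1, -1.0]
opening: 0.0419
```

Emit:
servo_tool(
  plan=[
    [[0.4, -4, 15, 0, 0, 0, 0.0195], [0.4, -8, 30, 0, 0, 0, 0.0195], [0.4, -12, 45, 0, 0, 0, 0.0195], [0.4, -12, 45, 0, 0, 0, 0.0195], [0.4, -12, 45, 0, 0, 0, 0.0195], [0.4, -12, 45, 0, 0, 0, 0.0195], [0.4, -12, 45, 0, 0, 0, 0.0195], [0.4, -13, 45, 0, 0, 0, 0.0195], [0.4, -13, 45, 0, 0, 0, 0.0195], [0.4, -13, 45, 0, 0, 0, 0.0195], [0.4, -9, 33, 0, 0, 0, 0.0195], [0.4, -6, 18, 0, 0, 0, 0.0195]],
  ],
)

```text
t: 19.8
tool_pos: [0.4756, 0.3132, 0.1484]
orientation: [-2.332, -2.102, 0.005]
force: [-0.2, -0.8, -0.1]
opening: 0.0414
```

Emit:
servo_tool(
  plan=[
    [[0.4, 0, 0, 0, 0, 0, 0], [0.4, 0, 0, -20, 0, 0, 0], [0.4, 0, 0, -30, 0, 0, 0], [0.4, 0, 0, -25, 0, 0, 0], [0.4, 0, 0, -15, 0, 0, 0], [0.4, 0, 0, 0, 0, 0, 0], [0.4, 0, 0, 0, 0, 0, 0], [0.4, 0, 0, 0, 0, 0, 0]],
  ],
)

```text
t: 20.6
tool_pos: [0.4801, 0.3109, 0.0622]
orientation: [2.338, 2.097, 0.004]
force: [0.7, -0.7, 0.5]
opening: 0.0419
```

Emit:
servo_tool(
  plan=[
    [[0.4, -0.5, -1, -8, 0, 0, 0], [0.4, 0, 0, -7, 0, 0, 0], [0.4, 0, 0, -4, 0, 0, 0], [0.4, 0, 0, -3, 0, 0, 0], [0.4, 0, 0, -1, 0, 0, 0], [0.4, 0, 0, -1, 0, 0, 0], [0.4, 0, 0, 0, 0, 0, 0], [0.4, 0, 0, 0, 0, 0, 0]],
  ],
)

```text
t: 21.4
tool_pos: [0.4783, 0.3096, 0.0375]
orientation: [-2.338, -2.098, 0.001]
force: [-5.4, -2.1, 10.2]
opening: 0.042
```

Emit:
servo_tool(
  plan=[
    [[0.2, 0, 0, 0.3, 0, 0, 0], [0, 0, 0, 0, 0, 0, 0], [-0.2, 0, 0, 0, 0, 0, 0], [-0.3, 0, 0, 0, 0, 0, 0], [-0.3, 0, 0, 0, 0, 0, 0], [-0.3, 0, 0, 8, 0, 0, 0], [-0.3, 0, 0, 25, 0, 0, 0], [-0.3, 0, 0, 40, 0, 0, 0], [-0.3, 0, 0, 40, 0, 0, 0], [-0.3, 0, 0, 0, 0, 0, 0], [-0.3, 0, 0, 0, 0, 0, 0]],
  ],
)

```text
t: 22.5
tool_pos: [0.4796, 0.3101, 0.152]
orientation: [2.338, 2.097, 0.006]
force: [-0.8, -0.6, -1.1]
opening: 0.0605
```

Emit:
servo_tool(
  plan=[
    [[-0.5, 5, -20, 0, 0, 0, -0.02], [-0.5, 8, -38, 0, 0, 0, -0.02], [-0.5, 10, -45, 0, 0, 0, -0.02], [-0.5, 10, -45, 0, 0, 0, -0.02], [-0.5, 10, -45, 0, 0, 0, -0.02], [-0.5, 10, -45, 0, 0, 0, -0.02], [-0.5, 10, -45, 0, 0, 0, -0.02], [-0.5, 10, -45, 0, 0, 0, -0.02], [-0.5, 10, -45, 0, 0, 0, -0.02], [-0.5, 10, -45, 0, 0, 0, -0.02], [-0.5, 10, -45, 0, 0, 0, 0], [-0.5, 10, -45, 0, 0, 0, 0]],
  ],
)

```text
t: 23.7
tool_pos: [0.5905, -0.2, 0.1478]
orientation: [-2.534, -1.852, 0.002]
force: [0.1, 0.9, -0.5]
opening: 0.0696
```

Emit:
servo_tool(
  plan=[
    [[-0.5, 10, -44, 0, 0, 0, 0], [-0.5, 6, -30, 0, 0, 0, 0], [-0.5, 2.5, -15, 0, 0, 0, 0], [-0.5, 0, 0, 0, 0, 0, 0], [-0.5, 0, 0, 0, 0, 0, 0]],
  ],
)

```text
t: 24.2
tool_pos: [0.6095, -0.2861, 0.1488]
orientation: [-2.534, -1.853, 0.001]
force: [0.4, 0.8, -0.3]
opening: 0.0695
```

```bash
python3 - <<'E'
from h import *
print(monitor.read_state()['tool_pos'],proj("scene",(.4796,.3101,.048)),proj("scene",(.611,-.287,.064)))
a=eyes.read_camera("scene")[90:270,150:560,::-1]; 
cv2.imwrite("pics/p4.png",cv2.resize(a,None,fx=1.95,fy=1.95,interpolation=2))
E
```

```text
[ 0.60953694 -0.28607275  0.14882715] [495.84904849 177.45046096] [179.30848995 179.92813907]
```

View pics/p4.png

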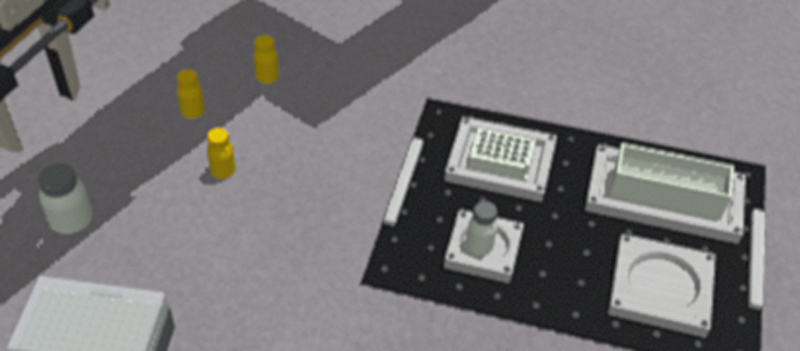

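The trough sits in its nest, with its rim centre at about scene (496,177) as expected. The large bottle is untouched at scene (180,180), so I'll descend on it.

Emit:
servo_tool(
  plan=[
    [[-0.5, 1, -0.5, -30, 0, 0, 0], [-0.5, 0, 0, -35, 0, 0, 0], [-0.5, 0, 0, -25, 0, 0, 0], [-0.5, 0, 0, -15, 0, 0, 0], [-0.5, 0, 0, -10, 0, 0, 0], [-0.5, 0, 0, -8, 0, 0, 0], [-0.5, 0, 0, 0, 0, 0, 0], [-0.5, 0, 0, 0, 0, 0, 0]],
  ],
  force=15,
)

```text
t: 25.05
tool_pos: [0.6117, -0.2883, 0.0281]
orientation: [2.535, 1.853, 0.001]
force: [-0.3, -0.1, 0.4]
opening: 0.0695
```

Emit:
servo_tool(
  plan=[
    [[-0.3, 0, 0, 0, 0, 0, 0], [-0.2, 0, 0, 0, 0, 0, 0], [-0.1, 0, 0, 0, 0, 0, 0], [0, 0, 0, 0, 0, 0, 0], [0.1, 0, 0, 0, 0, 0, 0], [0.3, 0, 0, 0, 0, 0, 0], [0.3, 0, 0, 0, 0, 0, 0], [0.3, 0, 0, 0, 0, 0, 0]],
  ],
)

```text
t: 25.85
tool_pos: [0.6111, -0.2881, 0.0272]
orientation: [2.536, 1.854, 0.0]
force: [-0.1, 0.0, 1.5]
opening: 0.0458
```

Emit:
servo_tool(
  plan=[
    [[0.3, 0, 0, 5, 0, 0, 0], [0.3, 0, 0, 15, 0, 0, 0], [0.3, 0, 0, 30, 0, 0, 0], [0.3, 0, 0, 40, 0, 0, 0], [0.3, 0, 0, 35, 0, 0, 0], [0.3, 0, 0, 0, 0, 0, 0], [0.3, 0, 0, 0, 0, 0, 0]],
  ],
)

```text
t: 26.55
tool_pos: [0.612, -0.2885, 0.1545]
orientation: [2.534, 1.852, 0.002]
force: [-1.0, -0.3, -1.2]
opening: 0.0461
```

Emit:
servo_tool(
  plan=[
    [[0.3, -1, 15, 0, 0, 0, 0.02], [0.3, -1, 30, 0, 0, 0, 0.02], [0.3, -1, 45, 0, 0, 0, 0.02], [0.3, -1, 45, 0, 0, 0, 0.02], [0.3, -1, 45, 0, 0, 0, 0.02], [0.3, -1, 45, 0, 0, 0, 0.02], [0.3, -1, 45, 0, 0, 0, 0.02], [0.3, -1, 45, 0, 0, 0, 0.02], [0.3, -1, 45, 0, 0, 0, 0.02], [0.3, -1, 45, 0, 0, 0, 0.02], [0.3, -1, 45, 0, 0, 0, 0], [0.3, -1, 45, 0, 0, 0, 0]],
  ],
)

```text
t: 27.75
tool_pos: [0.5965, 0.2093, 0.1497]
orientation: [-2.335, -2.098, 0.005]
force: [0.3, -0.5, -1.1]
opening: 0.046
```

Emit:
servo_tool(
  plan=[
    [[0.3, -2, 45, 0, 0, 0, 0], [0.3, 0, 32, 0, 0, 0, 0], [0.3, 0, 20, 0, 0, 0, 0], [0.3, 0, 0, 0, 0, 0, 0], [0.3, 0, 0, -20, 0, 0, 0], [0.3, 0, 0, -30, 0, 0, 0], [0.3, 0, 0, -25, 0, 0, 0], [0.3, 0, 0, -15, 0, 0, 0], [0.3, 0, 0, 0, 0, 0, 0], [0.3, 0, 0, 0, 0, 0, 0], [0.3, 0, 0, 0, 0, 0, 0]],
  ],
)

```text
t: 28.85
tool_pos: [0.5983, 0.3042, 0.064]
orientation: [2.338, 2.097, 0.004]
force: [-0.2, -0.2, -0.4]
opening: 0.0458
```

Emit:
servo_tool(
  plan=[
    [[0.3, -0.5, -0.5, -8, 0, 0, 0], [0.3, 0, 0, -7, 0, 0, 0], [0.3, 0, 0, -4, 0, 0, 0], [0.3, 0, 0, -3, 0, 0, 0], [0.3, 0, 0, -1.5, 0, 0, 0], [0.3, 0, 0, -1, 0, 0, 0], [0.3, 0, 0, 0, 0, 0, 0], [0.3, 0, 0, 0, 0, 0, 0]],
  ],
)

```text
t: 29.65
tool_pos: [0.5965, 0.3036, 0.039]
orientation: [2.338, 2.098, -0.0]
force: [-5.5, -2.8, 11.4]
opening: 0.0458
```

Floor contact is at the expected height. I'll release, rise and move clear of the view.

Emit:
servo_tool(
  plan=[
    [[0.1, 0, 0, 0.3, 0, 0, 0], [-0.1, 0, 0, 0, 0, 0, 0], [-0.3, 0, 0, 0, 0, 0, 0], [-0.4, 0, 0, 0, 0, 0, 0], [-0.4, 0, 0, 0, 0, 0, 0], [-0.4, 0, 0, 8, 0, 0, 0], [-0.4, 0, 0, 25, 0, 0, 0], [-0.4, 0, 0, 40, 0, 0, 0], [-0.4, 0, 0, 45, 0, 0, 0], [-0.4, 0, 0, 20, 0, 0, 0], [-0.4, 0, 0, 0, 0, 0, 0]],
  ],
)

```text
t: 30.75
tool_pos: [0.5992, 0.3046, 0.1821]
orientation: [2.336, 2.096, 0.014]
force: [0.5, -0.1, 0.1]
opening: 0.0652
```

Emit:
servo_tool(
  plan=[
    [[-0.4, -3, -25, 0, 0, 0, 0], [-0.4, -10, -45, 0, 0, 0, 0], [-0.4, -10, -45, 0, 0, 0, 0], [-0.4, -10, -45, 0, 0, 0, 0], [-0.4, -10, -45, 0, 0, 0, 0], [-0.4, -10, -45, 0, 0, 0, 0], [-0.4, -10, -45, 0, 0, 0, 0], [-0.4, -10, -45, 0, 0, 0, 0], [-0.4, -10, -45, 0, 0, 0, 0], [-0.4, -10, -45, 0, 0, 0, 0], [-0.4, -10, -45, 0, 0, 0, 0], [-0.4, -10, -45, 0, 0, 0, 0]],
  ],
)

```text
t: 31.95
tool_pos: [0.4822, -0.2179, 0.1746]
orientation: [-2.337, -2.097, 0.001]
force: [0.2, -1.1, 0.2]
opening: 0.0651
```

Emit:
servo_tool(
  plan=[
    [[-0.4, -10, -25, 0, 0, 0, 0], [-0.4, 0, -10, 0, 0, 0, 0], [-0.4, 0, 0, 0, 0, 0, 0], [-0.4, 0, 0, 0, 0, 0, 0], [-0.4, 0, 0, 0, 0, 0, 0], [-0.4, 0, 0, 0, 0, 0, 0]],
  ],
)

```text
t: 32.55
tool_pos: [0.474, -0.2502, 0.1756]
orientation: [-2.336, -2.1, -0.0]
force: [0.5, 0.8, -0.3]
opening: 0.0649
```

```bash
python3 - <<'E'
from h import *
print(monitor.read_state()['tool_pos'])
N={"pcr":(.4614,.1391,.033),"sb":(.5823,.1321,.066),"tr":(.4796,.3101,.048),"lb":(.5977,.3036,.076)}
o=[]
for n,(x,y) in {"scene":(330,120),"top":(110,150)}.items():
    im=eyes.read_camera(n)[:,:,::-1].copy(); cv2.imwrite(f"pics/end_{n}.png",im)
    b=cv2.resize(im[y:y+150,x:x+220],None,fx=3,fy=3,interpolation=2)
    for k,X in N.items():
        p=proj(n,X); print(n,k,p.round(1)); cv2.drawMarker(b,tuple(int(v) for v in (p-[x,y])*3),(0,0,255),0,14,1)
    o.append(cv2.resize(b,(400,400*150//220)))
    o[-1]=b
cv2.imwrite("pics/e.png",np.vstack([cv2.resize(i,(440,300)) for i in o]))
E
```

```text
[ 0.47397486 -0.25023173  0.17562799]
scene pcr [407.4 164.7]
scene sb [400.3 198.5]
scene tr [495.8 177.5]
scene lb [498.4 215.2]
top pcr [250.3 259.2]
top sb [254.2 199.2]
top tr [165.2 248.1]
top lb [168.3 188.5]
```

View pics/e.png

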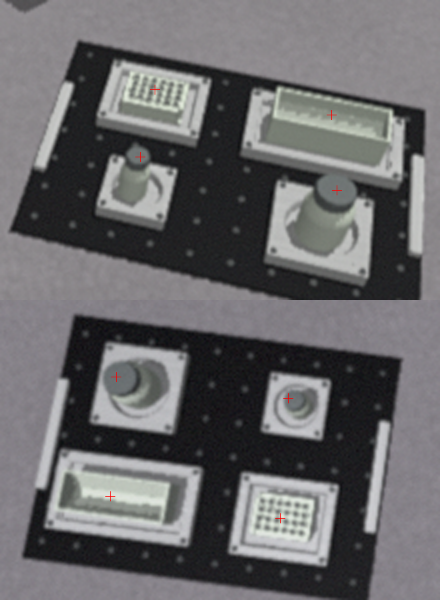

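The four are seated, but the top view suggests offsets of a few mm on the trough and the small bottle. I'll measure those before handing in.

```bash
python3 - <<'E'
from h import *
t=cv2.imread("pics/end_top.png"); s=cv2.imread("pics/end_scene.png")
def box(im,x,y,w,h,f): return cv2.resize(im[y:y+h,x:x+w],None,fx=f,fy=f,interpolation=2)
a=box(t,120,225,100,60,4); b=box(t,235,180,45,45,6.5); b2=box(t,155,170,45,45,6.5)
c=box(s,445,145,100,60,4); d=box(s,375,180,45,45,6.5); d2=box(s,470,200,60,60,5)
def g(im,st):  return im
P=lambda im,w,h: cv2.copyMakeBorder(im,0,h-im.shape[0],0,w-im.shape[1],0)
r1=np.hstack([a,c]); r2=np.hstack([b[:270,:260],d[:270,:260],d2[:270,:280]])
cv2.imwrite("pics/e2.png",np.vstack([P(r1,800,245),P(r2,800,300)]))
E
```

```text
(no output)
```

View pics/e2.png

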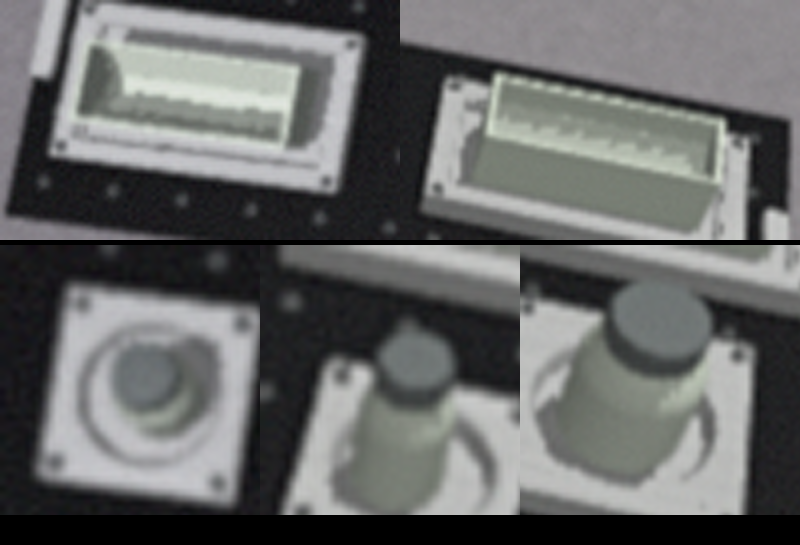

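```bash
python3 - <<'E'
from h import *
N={"tr":(.4796,.3101,.048,(167.25,248),(496.5,177)),"sb":(.5823,.1321,.066,(257.6,200),(399.1,197.4)),"lb":(.5977,.3036,.076,(170,189),(498.4,215.4)),"pcr":(.4614,.1391,.033,(251,257.5),(408,164.7))}
for k,(x,y,z,p,q) in N.items():
    X,e=tri(p,q); A=np.array([x,y])
    print(k,"tri",((X-[x,y,z])*1e3).round(1),"gap",round(e*1e3,1),"top-only",((plane("top",p,z)[:2]-A)*1e3).round(1),"scene-only",((plane("scene",q,z)[:2]-A)*1e3).round(1))
E
```

```text
tr tri [ 0.1 -1.5  0.4] gap 5.1 top-only [ 0.3 -4.1] scene-only [-1.4  1.3]
sb tri [-1.8 -4.7  0.1] gap 4.5 top-only [-1.5 -6.9] scene-only [-2.3 -2.4]
lb tri [-0.6 -1.1 -1.9] gap 3.1 top-only [-0.9 -3.5] scene-only [ 0.4 -0. ]
pcr tri [ 3.3 -0.3  3.2] gap 3.0 top-only [ 3.5 -1.3] scene-only [-0.2  1.3]
```

Every centre is within about 5 mm of its nest (limit 12 mm), and the heights match the pocket floors within about 3 mm. The tool is clear, so I'm handing in.

```bash
python3 - <<'E'
from plant import job
print(job.close_job())
E
```

```text
the job is handed in; nothing more can be done
None
```

I put the PCR plate, small white bottle, trough and large bottle into their matching nests, then released them and handed the job in at about 33 s of the 120 s allowed. The arm was clear of everything at the end. `close_job()` gives no verdict, so I don't have a pass or fail.

- **Seating:** each item was lowered until it touched at the height expected for the pocket floor, with about 10–12 N upward. The final pictures show all four upright in their nests.
- **Position:** two-view measurements put the centres about 1.5 mm (trough), 5 mm (small bottle), 1 mm (large bottle) and 3 mm (PCR plate) from the nest centres. The limit is 12 mm.
- **Where the checks disagreed:** the two cameras differ by 3–5 mm, and the top camera alone puts the small bottle 7 mm off, still inside the limit. The PCR plate's top measured 3.2 mm high in the two-view check. I put that down to rough pixel picking, because its contact height matched the floor.
- **Not measured:** I steered clear of the tip box and tube rack, but did not measure them again at the end.

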